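# Rivet the colour sample panel down

## Robot

A 6-joint arm with a two-finger parallel gripper is mounted at the origin on the work surface. World frame = base frame: x ahead of the robot, y to its left, z up, the work surface at z = 0. Lengths are in m, angles in rad, forces in N, time in s.
With the tool pointing down it reaches from about 0.375 to 0.925 m from the base axis. Payload 5.7 kg.
Tool frame: the origin (TCP) lies on the front face of the gripper's body, between the roots of the fingers; the fingertips stand 80 mm ahead of it and the grasp point (between the pads) lies 61 mm ahead of it; z points along the fingers, y is the line along which they close (so a half turn about z gives the same grasp; the last joint's range is limited). The gripper opens to 88 mm and grips with 3 to 60 N. Pads are 20 mm wide; open, the fingers measure 115 mm over their backs; the gripper's body (75 mm by 178 mm) begins 61 mm behind the grasp point.
Start: joints at [-0.115, 0.359, 1.51, -0, 1.272, -0.115], TCP at [0.6, -0, 0.303] pointing down, gripper open.
Joint ranges: [-2.97, 2.97], [-1.01, 2.36], [0.21, 2.38], [-0.96, 4.11], [0.2, 2.71], [-2.98, 2.98]. Speed limits (rad/s): [2.39, 2.39, 3.14, 3.14, 3.14, 3.14].

## Interface

Orientations are given as a rotation vector (axis times angle).
In Python, from rig import manip gives the robot as it stands. The module is installed in compiled form; this text tells all that it offers.
- The arm moves only by the shell command python3 -m crank 'ROWS' [FORCE]. ROWS is JSON, a list of rows, each an object with "dp": the shift along the tool's x, y, z as a fraction of full scale, a list of three; "dr": the turn, a rotation vector about the tool's x, y, z as a fraction of full scale, a list of three; "gripper": the closure in counts, from 0 (fully open) to 255 (shut). A call has 1 to 8 rows; each row shifts and turns the commanded pose from where the row before left it, along the tool's axes as they then stand; what a row does not reach is not made up. Full scale, the value 1, is 0.1 m for a shift and pi rad for a turn. A row lasts 1/10 s, in which the tool goes at most 50 mm and 8.59 degrees, less where a joint would pass 70% of its speed; a pose out of reach is approached as far as the arm can. A call with a number of a shift or a turn outside -1 to 1 is refused whole. A call with a gripper value outside its range is refused whole. The fingers move at their own pace and stop on an object; FORCE is the grip in N (left out, the last holds). Time passes only in rows, so rows that do not move let the fingers close. It gives the time, the measured TCP pose, the force, the opening and the grip force at its end, in the units of the state.
- manip.read_state(): the state, without advancing time (a new reading comes with each control period).
- manip.get_image(name): name is "scene" or "side" or "wrist"; returns the picture (420x560x3 uint8, red, green, blue); there is no depth.
- manip.camera_params(name): a dict with "fx", "fy", "cx", "cy" (pixels), "D" ([k1, k2, p1, p2, k3] as OpenCV has them; the pictures are not rectified), "extrinsics" (4x4, takes a point from camera to world coordinates). Camera axes: x right, y up, looking along -z (the intrinsics and any distortion apply to the point x, -y, -z); pixel columns grow to the right and rows downward; lengths in m; the calibration is good to about 2 mm. A picture is of the moment at which its call begins: read the wrist's pose just before it. camera_params takes no time and is no camera call; for the wrist camera it gives the pose at the moment of the call.
- manip.finish_job(): hands the job in; it is judged then, once.
The state is a dict: "t": time; "joint_positions": joint angles; "joint_velocities": joint speeds; "tau": joint torques, N m; "position": TCP position; "tool_rot": TCP orientation; "wrist_force": force on the tool from outside, world axes, zero at the start; "torque": the same for the moment, N m; "opening": finger opening in m; "finger_force": force on a finger pad.
Only numpy, scipy, OpenCV 4.12 (cv2) and the standard library are available. Lean on these libraries where they do the work, as an engineer would, in place of code of your own. Each camera call takes 0.05 s, during which the arm holds its last target. There are 200 camera calls.

## Task

Fasten the open edge of the colour sample panel. Take the push rivet whose centre pin still stands up out of the rivet block, seat it in the panel's empty hole with its head flat on the panel and the pin still up, then push the centre pin in until it is flush with the head and let go. Push gently: the panel's mount sinks to a stop under the push before the pin gives, and the panel must not be loaded with more than 24 N; leave the used rivet, the paint cans and the film applicator where they are.

Things in the scene. Friction and masses are not known exactly. Their poses are not given: they have to be found in the camera images.
- rivet: Fresh push rivet, grey plastic, black pin, about 30 g. Origin: centre of its head's underside; z up along the axis. Head to grip: disc 24 mm across, z 0 to 8 mm. Shank 10.5 mm across, 24 mm long below the head, last 7 mm tapered. Starts upright in a hole of the block, head resting on the block's top. Pushing the pin spreads two feet below the panel that keep it in.
- pin (a joint): Centre pin of the fresh rivet, 10 mm across. 0 = fully raised, top 11 mm above the head's top (19 mm above the rivet's origin); 0.011 m = fully in, flush, at its stop. Starts at 0 to 0.002. It slides stiffly, only above about 11 N of push, and stays where it is left; it is not to be pulled back.
- pin_top (a point): Centre of the top face of the fresh rivet's pin.
- used_rivet: A used rivet of the same shape, its pin already flush with the head (so no pin stands up), in the other hole of the block. Not to be moved. Origin as for the fresh rivet.
- block: White rivet block, fixed, 50 x 150 x 34 mm (x, y, z); origin at the centre of its underside; long side along its y. Two 14 mm through holes at y = -42 and +42 mm hold the two rivets, either way round.
- panel: White board 150 x 190 x 8 mm (x, y, z), red area and black strip in the middle; origin at its underside's centre, 34 to 50 mm above the table. A set rivet at y = +72 mm; the empty hole at y = -72 mm. It rides on a stiff upright slide: above about 6 N of push it sinks 1 to 9 mm (unknown) to a hard stop and stays; only then does the pin give. Force on the panel must stay under 24 N.
- hole (a point): Centre of the mouth of the panel's empty hole, level with the panel's top face (42 to 58 mm above the table), z up. Through hole 12 mm across with a 1 mm chamfer, open below for at least 30 mm.
- can_large: Closed paint can with a pale plain band, 86 mm across, 105 mm tall, loose; origin at the centre of its underside. Leave alone.
- can_small: Closed paint can with a blue band, 72 mm across, 85 mm tall, loose; origin at the centre of its underside. Leave alone.
- applicator: Film applicator, a steel bridge 30 x 100 x 22 mm (x, y, z), loose on the table; origin at the centre of its underside. Leave alone.

How it is judged:
On the way, in this order (a step that is already met when the one before it is completed fails the run):
1. the fresh rivet is lifted out of the block, pin still up (z of rivet in the frame of block above 0.06 m and value of joint pin below 0.005 m), for 0.1 s.
2. the rivet is seated in the empty hole, head flat on the panel, pin still up (horizontal distance between rivet and hole below 0.003 m and z of rivet in the frame of hole between -0.003 and 0.0018 m and angle between the z axis of rivet and the z axis of hole, either way round below 0.12 rad and value of joint pin below 0.005 m), for 0.2 s.
3. the pin is pushed flush, the rivet still seated (horizontal distance between rivet and hole below 0.003 m and z of rivet in the frame of hole between -0.003 and 0.0018 m and angle between the z axis of rivet and the z axis of hole, either way round below 0.12 rad and value of joint pin above 0.0095 m), for 0.1 s.
At the end, for the whole second after the job is handed in: The fresh rivet stands in the panel's hole (within 3 mm of its centre, head within 1.8 mm of the panel's top, within 0.12 rad of square), its pin is within 1.5 mm of flush, it is at rest and the fingers are off it (all of step 3 and linear speed of rivet below 0.02 m/s and contact force between the fingers and rivet below 0.1 N); the robot touches nothing.
It fails at once if more than 24 N on the panel (contact force between anything else and panel above 24 N).
It fails at once if the used rivet is moved by more than 15 mm (distance of used_rivet from where it was at the start of the episode above 0.015 m).
It fails at once if the large can is moved by more than 20 mm (distance of can_large from where it was at the start of the episode above 0.02 m).
It fails at once if the small can is moved by more than 20 mm (distance of can_small from where it was at the start of the episode above 0.02 m).
It fails at once if the film applicator is moved by more than 20 mm (distance of applicator from where it was at the start of the episode above 0.02 m).
It also fails if it takes over 48 s, if anything falls off the work surface, if the arm or the gripper's body presses on something with over 40 N, if the wrist force passes 120 N, or if a joint passes its speed limit or range.

## Working session

There is one attempt and no reset: what is moved stays moved. The work goes in short steps, Python scripts to look and compute and a shell command to move; the robot and the scene stay as the last step left them, time stands still between calls to the robot, and variables do not carry over. Pictures are saved under pics/ and viewed, at most 10 in all, crops included, and the job is handed in when it is done.

```bash
mkdir -p pics
python3 - <<'E'
from rig import manip
import cv2,numpy as np
s=manip.read_state();print(s['t'],s['position'],s['tool_rot'],s['opening'],s['wrist_force'])
ims=[]
for n in ["scene","side","wrist"]:
    im=manip.get_image(n);cv2.imwrite(f'pics/a_{n}.png',im[:,:,::-1])
    p=manip.camera_params(n);print(n,p['fx'],p['fy'],p['cx'],p['cy'],np.round(p['D'],3),np.round(p['extrinsics'],3).tolist())
E
```

```text
0.0 [5.99450664e-01 5.20676328e-05 3.01806477e-01] [-2.22044051e+00 -2.22041251e+00  1.81143213e-03] 0.08785219331796416 [ 0.15394006 -0.60965258  0.73285868]
scene 380.4060764216903 380.4060764216903 275.8984663218683 207.56913193615486 [-0.071  0.     0.     0.     0.   ] [[-0.875, -0.379, 0.3, 0.864], [0.483, -0.675, 0.557, 0.332], [-0.009, 0.633, 0.774, 0.707], [0.0, 0.0, 0.0, 1.0]]
side 468.78270426019174 468.78270426019174 282.26741326234895 207.39979219416512 [-0.118  0.     0.     0.     0.   ] [[0.947, 0.239, -0.213, 0.399], [-0.32, 0.717, -0.62, -0.746], [0.005, 0.655, 0.755, 0.824], [0.0, 0.0, 0.0, 1.0]]
wrist 304.65043751210334 304.65043751210334 276.99957623956874 209.53615220681723 [-0.046  0.     0.     0.     0.   ] [[1.0, -0.001, 0.001, 0.6], [0.001, 0.969, 0.248, 0.068], [-0.001, -0.248, 0.969, 0.382], [0.0, 0.0, 0.0, 1.0]]
```

View pics/a_scene.png

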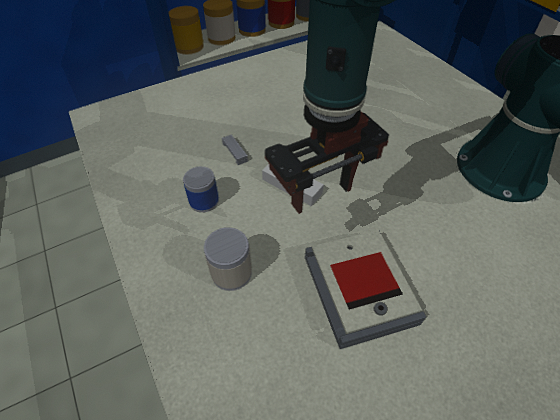

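View pics/a_side.png

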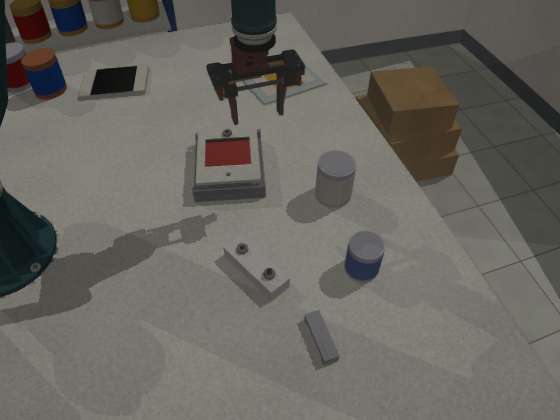

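View pics/a_wrist.png

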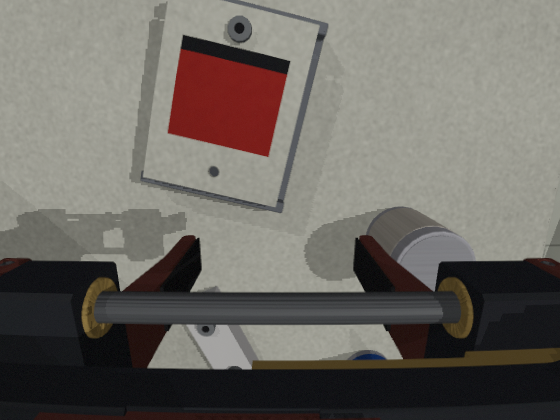

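The scene shows the panel near (365,290). In the side view the block's rivets are at about (242,248) and (269,273), and the empty hole is at (228,174). In the wrist view the hole is at (214,172) and the set rivet at (239,29). Next I enlarge the side view to find which rivet has its pin up.

```bash
cat > h.py <<'E'
import cv2,numpy as np
from scipy.spatial.transform import Rotation as R
def ray(p,uv):
    K=np.array([[p['fx'],0,p['cx']],[0,p['fy'],p['cy']],[0,0,1.]])
    x,y=cv2.undistortPoints(np.array([[uv]],float),K,np.array(p['D'],float))[0,0]
    E=np.array(p['extrinsics']);d=E[:3,:3]@np.array([x,-y,-1]);return E[:3,3],d/np.linalg.norm(d)
def atz(p,uv,z):
    o,d=ray(p,uv);return o+d*(z-o[2])/d[2]
def tri(rays):
    A=sum(np.eye(3)-np.outer(d,d) for o,d in rays);b=sum((np.eye(3)-np.outer(d,d))@o for o,d in rays)
    x=np.linalg.solve(A,b);return x,[np.linalg.norm(np.cross(x-o,d)) for o,d in rays]
def proj(p,X):
    K=np.array([[p['fx'],0,p['cx']],[0,p['fy'],p['cy']],[0,0,1.]])
    E=np.array(p['extrinsics']);c=E[:3,:3].T@(np.array(X)-E[:3,3]);c=c*[1,-1,-1]
    return cv2.projectPoints(c[None],np.zeros(3),np.zeros(3),K,np.array(p['D'],float))[0][0,0]
E
python3 - <<'E'
import cv2,numpy as np
a=cv2.imread('pics/a_side.png');c=cv2.imread('pics/a_wrist.png')
A=cv2.resize(a[230:300,215:300],None,fx=6,fy=6,interpolation=cv2.INTER_CUBIC)  #510x420
B=cv2.resize(a[160:190,210:250],None,fx=6,fy=6,interpolation=cv2.INTER_CUBIC) #240x180
C=cv2.resize(c[157:187,194:234],None,fx=6,fy=6,interpolation=cv2.INTER_CUBIC)
o=np.zeros((420,760,3),np.uint8);o[:,:510]=A;o[:180,515:755]=B;o[200:380,515:755]=C
cv2.imwrite('pics/crop.png',o)
E
```

```text
(no output)
```

View pics/crop.png

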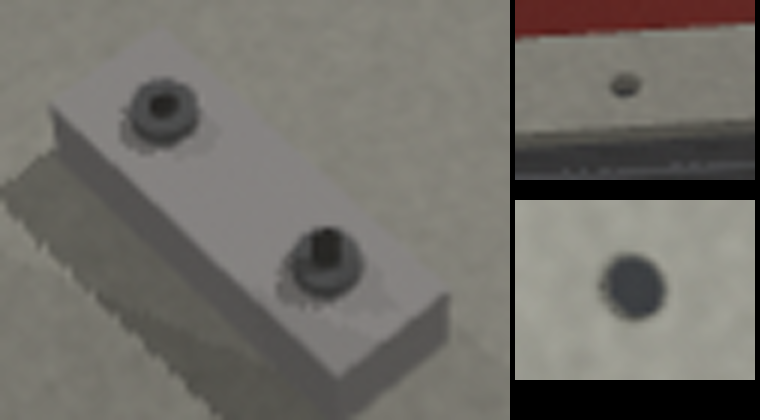

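The crop shows the fresh rivet (pin up) as the lower-right one, with head-top centre at about side (269.5,273) and pin top at (269.3,268.8). The used one is at (241.7,247.1). The hole is at side (227.9,173.6) and wrist (213.6,171.1).

Run:
```python
from h import *
from rig import manip
S=manip.camera_params('side');W=manip.camera_params('wrist')
print('head',atz(S,(269.1,272.6),.042),'pin',atz(S,(268.9,268.4),.053))
u=atz(S,(241.4,246.8),.042);f=atz(S,(269.1,272.6),.042)
print('used',u,'dist(84mm)',np.linalg.norm(f-u),'block y dir deg',np.degrees(np.arctan2(*(u-f)[1::-1])))
print('wrist used/fresh',atz(W,(206,327),.042),atz(W,(234,370),.042))
print('hole tri',tri([ray(S,(227.7,173.4)),ray(W,(213.4,170.9))]))
C=manip.camera_params('scene')
print('tri3',tri([ray(S,(227.7,173.4)),ray(W,(213.4,170.9)),ray(C,(349.5,247))]))
for z in(.042,.05,.058):print(z,atz(S,(227.7,173.4),z),atz(W,(213.4,170.9),z))
print('set rivet',atz(W,(239,29),.058))
print('used from scene? cans', atz(S,(365,240),.085),atz(S,(336,163),.105),'applic',atz(S,(321,336),.02))
```

```text
head [ 0.54104887 -0.25796465  0.042     ] pin [ 0.54164964 -0.25539625  0.053     ]
used [ 0.50595184 -0.17988153  0.042     ] dist(84mm) 0.08560826439225652 block y dir deg 114.2031040255664
wrist used/fresh [ 0.50818158 -0.17646117  0.042     ] [ 0.541798 -0.244091  0.042   ]
hole tri (array([0.53057332, 0.02648131, 0.05219363]), [np.float64(0.00024805725192642415), np.float64(0.00024805725192638816)])
tri3 (array([0.53024657, 0.02653426, 0.05251221]), [np.float64(0.0001923172553812029), np.float64(0.0006288675034836336), np.float64(0.000755119760667923)])
0.042 [0.53207599 0.03680199 0.042     ] [0.52866585 0.02513245 0.042     ]
0.05 [0.53071975 0.02879449 0.05      ] [0.53035144 0.02613337 0.05      ]
0.058 [0.52936351 0.02078699 0.058     ] [0.53203704 0.0271343  0.058     ]
set rivet [0.56302237 0.16519431 0.058     ]
used from scene? cans [ 0.73621473 -0.27261278  0.085     ] [ 0.75759928 -0.07033506  0.105     ] applic [ 0.59368015 -0.40774162  0.02      ]
```

```bash
python3 -m crank '[{"dp":[-0.43,-0.098,0],"dr":[0,0,0],"gripper":0},{"dp":[-0.43,-0.098,0],"dr":[0,0,0],"gripper":0},{"dp":[-0.43,-0.098,0],"dr":[0,0,0],"gripper":0},{"dp":[-0.43,-0.098,0.2],"dr":[0,0,0],"gripper":0},{"dp":[-0.43,-0.098,0.2],"dr":[0,0,0],"gripper":0},{"dp":[-0.43,-0.098,0.2],"dr":[0,0,0],"gripper":0},{"dp":[0,0,0.4],"dr":[0,0,0],"gripper":60},{"dp":[0,0,0.2],"dr":[0,0,0],"gripper":60}]' 20
python3 -m crank '[{"dp":[0,0,0],"dr":[0,0,0],"gripper":60},{"dp":[0,0,0],"dr":[0,0,0],"gripper":60}]'
python3 - <<'E'
from rig import manip
import cv2,json
s=manip.read_state();p=manip.camera_params('wrist');im=manip.get_image('wrist')
print(s['t'],s['position'],s['tool_rot'],s['opening'],s['wrist_force'])
json.dump({k:(v.tolist() if hasattr(v,'tolist') else v) for k,v in p.items()},open('p1.json','w'))
cv2.imwrite('pics/b.png',cv2.resize(im[120:300,170:390,::-1],None,fx=3,fy=3,interpolation=cv2.INTER_CUBIC))
E
```

```text
t: 0.95
position: [0.5393, -0.259, 0.1797]
tool_rot: [-2.222, -2.216, 0.001]
wrist_force: [0.3, 0.2, -0.9]
opening: 0.075
finger_force: 0.0
t: 1.15
position: [0.5412, -0.2579, 0.1827]
tool_rot: [-2.221, -2.221, 0.0]
wrist_force: [1.1, -0.3, -0.2]
opening: 0.0674
finger_force: 0.0
1.15 [ 0.54116006 -0.25790723  0.1826703 ] [-2.22072800e+00 -2.22093847e+00  3.52853886e-04] 0.06744584682249377 [ 1.07567118 -0.28602232 -0.15567749]
```

View pics/b.png

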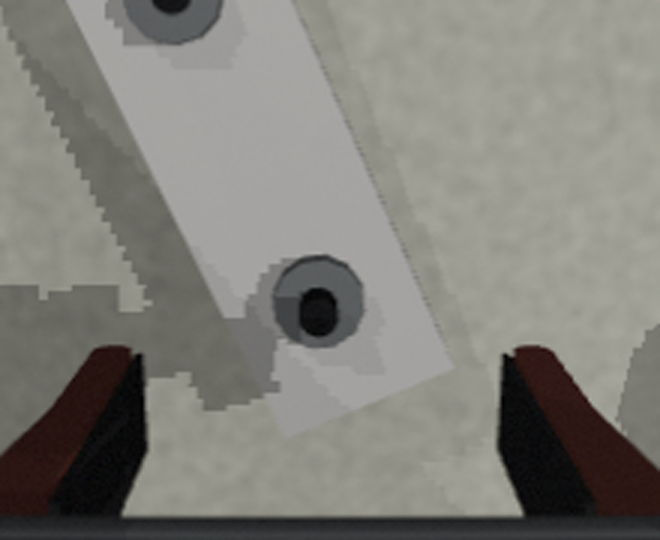

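The wrist crop shows the fresh rivet centred between the fingers: head-top centre at crop (318,303), pin top at crop (318,317). The used rivet is at the top (172,5).

Run:
```python
from h import *
import json
from rig import manip
p=json.load(open('p1.json'))
print('head',atz(p,(275.7,220.7),.042),'pin',atz(p,(275.7,225.3),.0525))
s=manip.read_state();print(s['position'],s['wrist_force'])
```

```text
head [ 0.54079237 -0.25553523  0.042     ] pin [ 0.54084373 -0.25590012  0.0525    ]
[ 0.54181839 -0.2581238   0.183573  ] [-0.80410571  0.60484314 -0.24979498]
```

```bash
python3 -m crank '[{"dp":[0.022,-0.003,0.2],"dr":[0,0,0],"gripper":60},{"dp":[0,0,0.2],"dr":[0,0,0],"gripper":60},{"dp":[0,0,0.16],"dr":[0,0,0],"gripper":60},{"dp":[0,0,0.1],"dr":[0,0,0],"gripper":60},{"dp":[0,0,0],"dr":[0,0,0],"gripper":60},{"dp":[0,0,0],"dr":[0,0,0],"gripper":60}]' 20
python3 -m crank '[{"dp":[0,0,0],"dr":[0,0,0],"gripper":120},{"dp":[0,0,0],"dr":[0,0,0],"gripper":160},{"dp":[0,0,0],"dr":[0,0,0],"gripper":255},{"dp":[0,0,0],"dr":[0,0,0],"gripper":255},{"dp":[0,0,0],"dr":[0,0,0],"gripper":255},{"dp":[0,0,0],"dr":[0,0,0],"gripper":255},{"dp":[0,0,0],"dr":[0,0,0],"gripper":255},{"dp":[0,0,0],"dr":[0,0,0],"gripper":255}]' 20
```

```text
t: 1.8
position: [0.5416, -0.256, 0.1177]
tool_rot: [2.22, 2.221, 0.0]
wrist_force: [-0.2, -1.2, 0.3]
opening: 0.0669
finger_force: 0.0
t: 2.6
position: [0.5408, -0.2558, 0.1166]
tool_rot: [-2.221, -2.221, 0.0]
wrist_force: [-0.9, 0.1, 1.5]
opening: 0.023
finger_force: 20.0
```

```bash
python3 -m crank '[{"dp":[0,0,-0.1],"dr":[0,0,0],"gripper":255},{"dp":[0,0,-0.2],"dr":[0,0,0],"gripper":255},{"dp":[0,0,-0.25],"dr":[0,0,0],"gripper":255},{"dp":[0,0,-0.25],"dr":[0,0,0],"gripper":255},{"dp":[0,0,-0.1],"dr":[0,0,0],"gripper":255},{"dp":[0.2,-0.01,0],"dr":[0,0,0],"gripper":255},{"dp":[0.3,-0.02,0],"dr":[0,0,0],"gripper":255},{"dp":[0.4,-0.02,0],"dr":[0,0,0],"gripper":255}]' 20
python3 -m crank '[{"dp":[0.4,-0.02,0],"dr":[0,0,0],"gripper":255},{"dp":[0.4,-0.02,0],"dr":[0,0,0],"gripper":255},{"dp":[0.4,-0.01,0],"dr":[0,0,0],"gripper":255},{"dp":[0.4,0,0],"dr":[0,0,0],"gripper":255},{"dp":[0.2,0,0],"dr":[0,0,0],"gripper":255},{"dp":[0.12,0,0],"dr":[0,0,0],"gripper":255},{"dp":[0,0,0],"dr":[0,0,0],"gripper":255},{"dp":[0,0,0],"dr":[0,0,0],"gripper":255}]'
python3 - <<'E'
from rig import manip
import cv2,json,numpy as np
s=manip.read_state();p=manip.camera_params('wrist');im=manip.get_image('wrist')[:,:,::-1];sd=manip.get_image('side')[:,:,::-1]
print(s['t'],s['position'],s['tool_rot'],s['opening'],s['finger_force'],s['wrist_force'])
json.dump({k:(v.tolist() if hasattr(v,'tolist') else v) for k,v in p.items()},open('p2.json','w'))
cv2.imwrite('pics/c_side.png',sd)
A=cv2.resize(im[130:270,217:337],None,fx=4,fy=4,interpolation=cv2.INTER_CUBIC)
B=cv2.resize(sd[70:210,195:273],None,fx=4,fy=4,interpolation=cv2.INTER_CUBIC)
cv2.imwrite('pics/c.png',np.hstack([A,B]));cv2.imwrite('pics/c_w.png',im)
E
```

```text
t: 3.4
position: [0.535, -0.1646, 0.2056]
tool_rot: [-2.223, -2.218, 0.001]
wrist_force: [0.4, 1.0, 0.2]
opening: 0.0232
finger_force: 20.0
t: 4.2
position: [0.5305, 0.026, 0.2062]
tool_rot: [-2.221, -2.222, 0.001]
wrist_force: [-0.2, -0.8, 0.5]
opening: 0.0229
finger_force: 20.0
4.2 [0.53050535 0.02600365 0.20617403] [-2.22055972e+00 -2.22169827e+00  1.39895443e-03] 0.022912420504475096 19.99994784593582 [-0.18387122 -0.8149267   0.49977073]
```

View pics/c.png

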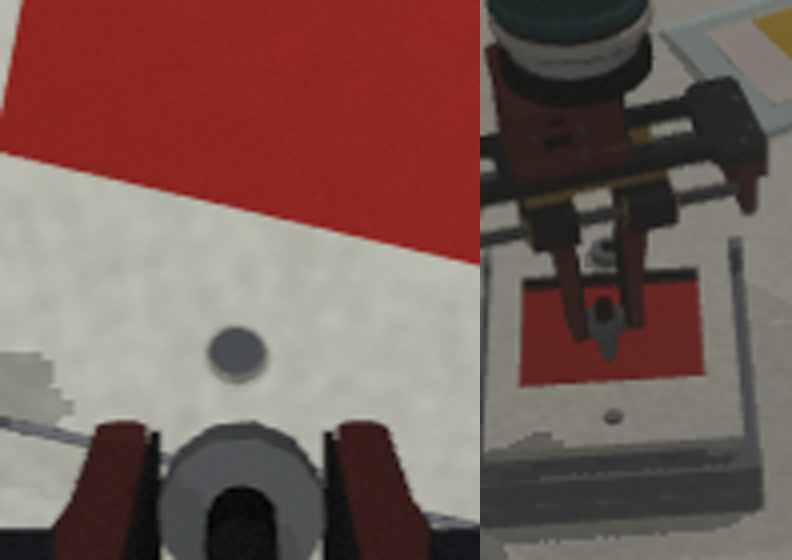

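The rivet is held with its pin up. The hole is at wrist crop (237,354), px (275.9,218.1), and the head centre at crop about (242,520), px (277.1,259.6). In the side view the shank tip is at px (227.6,159.1).

Run:
```python
from h import *
import json
from rig import manip
p=json.load(open('p2.json'));S=manip.camera_params('side')
print('hole',atz(p,(275.9,218.1),.052),tri([ray(p,(275.9,218.1)),ray(S,(227.9,173.6))]))
W0=dict(p);
print('head top',atz(p,(277.1,259.6),.131))
for x in(.5305,):
  for z in (.099,.123,.131,.142): print(z,proj(S,(x,.0260,z)),proj(p,(x,.0260,z)))
print(np.array(p['extrinsics'])[:3,3]-manip.read_state()['position'])
```

```text
hole [0.53017802 0.02645775 0.052     ] (array([0.5304439 , 0.02633222, 0.05169779]), [np.float64(0.0002698475438871142), np.float64(0.0002698475438872347)])
head top [0.53119204 0.02534468 0.131     ]
0.099 [226.14542516 158.85733288] [276.07163495 238.67039807]
0.123 [225.24575402 150.94571646] [275.90824394 252.88678997]
0.131 [224.93995735 148.24943878] [275.84380922 258.49604161]
0.142 [224.51456408 144.49256528] [275.74495444 267.10486875]
[0.00033729 0.06845985 0.08002825]
```

```bash
python3 -m crank '[{"dp":[0.005,-0.008,0.1],"dr":[0,0,0],"gripper":255},{"dp":[0,0,0.15],"dr":[0,0,0],"gripper":255},{"dp":[0,0,0],"dr":[0,0,0],"gripper":255},{"dp":[0,0,0],"dr":[0,0,0],"gripper":255},{"dp":[0,0,0],"dr":[0,0,0],"gripper":255}]' 20
python3 - <<'E'
from rig import manip
import cv2,json,numpy as np
p=manip.camera_params('wrist');im=manip.get_image('wrist')[:,:,::-1];sd=manip.get_image('side')[:,:,::-1]
P=np.mean([manip.read_state()['position'] for _ in range(3)],0);print(P)
json.dump({k:(v.tolist() if hasattr(v,'tolist') else v) for k,v in p.items()},open('p3.json','w'))
cv2.imwrite('pics/d_side.png',sd);cv2.imwrite('pics/d_w.png',im)
A=cv2.resize(im[200:295,235:317],None,fx=6,fy=6,interpolation=cv2.INTER_CUBIC)
B=cv2.resize(sd[120:190,202:252],None,fx=6,fy=6,interpolation=cv2.INTER_CUBIC)
o=np.zeros((570,800,3),np.uint8);o[:,:492]=A;o[:420,500:800]=B
cv2.imwrite('pics/d.png',o)
E
```

```text
t: 4.8
position: [0.5303, 0.0263, 0.1819]
tool_rot: [2.222, 2.221, 0.0]
wrist_force: [0.7, 0.6, 0.3]
opening: 0.0228
finger_force: 20.0
[0.53044184 0.02651157 0.18209287]
```

View pics/d.png

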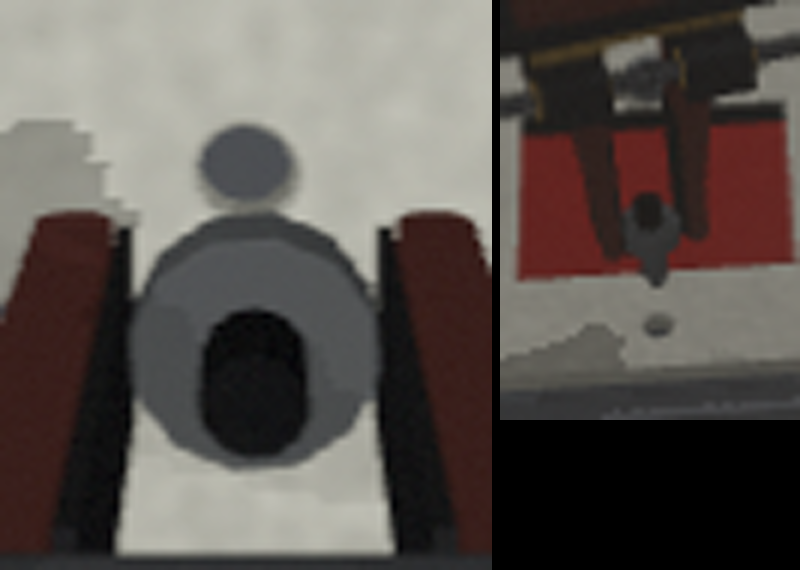

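The wrist crop shows the hole at crop (247,165), px (275.75,227.1); the head-top centre at px (277.1,258.4); and the pin top at px (277.1,267.6). In the side view the shank tip is at crop (655,282) and the hole at (658,324).

Run:
```python
from h import *
import json
from rig import manip
p=json.load(open('p3.json'));S=manip.camera_params('side')
sh=(202+158/6-.4,120+323/6-.4)
print('hole',atz(p,(275.75,227.1),.052),tri([ray(p,(275.75,227.1)),ray(S,sh)]))
print('head top',atz(p,(277.1,258.4),.107),'pin',atz(p,(277.1,267.6),.118))
tip=(202+155/6-.4,120+283/6-.4)
print('side tip',tip,atz(S,tip,.075)[:2], 'side hole',sh,atz(S,sh,.052))
pin=(202+148/6-.4,120+205/6-.4);print('side pin',pin,atz(S,pin,.118))
```

```text
hole [0.53018873 0.02703816 0.052     ] (array([0.53055609, 0.02687914, 0.05166789]), [np.float64(0.00037220141679464086), np.float64(0.00037220141679442803)])
head top [0.53113097 0.02654921 0.107     ] pin [0.53112423 0.0262217  0.118     ]
side tip (227.43333333333334, 166.76666666666665) [0.53119707 0.02488159] side hole (227.93333333333334, 173.43333333333334) [0.53087071 0.02651223 0.052     ]
side pin (226.26666666666665, 153.76666666666665) [0.53133873 0.02172991 0.118     ]
```

```bash
python3 -m crank '[{"dp":[0.005,-0.007,0.1],"dr":[0,0,0],"gripper":255},{"dp":[0,0,0.1],"dr":[0,0,0],"gripper":255},{"dp":[0,0,0],"dr":[0,0,0],"gripper":255},{"dp":[0,0,0.03],"dr":[0,0,0],"gripper":255},{"dp":[0,0,0.03],"dr":[0,0,0],"gripper":255},{"dp":[0,0,0],"dr":[0,0,0],"gripper":255}]' 20
python3 -m crank '[{"dp":[0,0,0.02],"dr":[0,0,0],"gripper":255},{"dp":[0,0,0.02],"dr":[0,0,0],"gripper":255},{"dp":[0,0,0],"dr":[0,0,0],"gripper":255}]'
```

```text
t: 5.5
position: [0.5292, 0.0272, 0.1553]
tool_rot: [-2.221, -2.221, 0.001]
wrist_force: [-0.1, -0.7, 0.0]
opening: 0.0226
finger_force: 20.0
t: 5.8
position: [0.5292, 0.0272, 0.1515]
tool_rot: [-2.221, -2.221, 0.0]
wrist_force: [-0.4, 0.5, -1.0]
opening: 0.0229
finger_force: 20.0
```

```bash
python3 -m crank '[{"dp":[0,0,0.03],"dr":[0,0,0],"gripper":255},{"dp":[0,0,0.02],"dr":[0,0,0],"gripper":255},{"dp":[0,0,0],"dr":[0,0,0],"gripper":255}]'
python3 -m crank '[{"dp":[0,0,0.03],"dr":[0,0,0],"gripper":255},{"dp":[0,0,0.02],"dr":[0,0,0],"gripper":255},{"dp":[0,0,0],"dr":[0,0,0],"gripper":255}]'
python3 -m crank '[{"dp":[0,0,0.02],"dr":[0,0,0],"gripper":255},{"dp":[0,0,0],"dr":[0,0,0],"gripper":255}]'
python3 -m crank '[{"dp":[0,0,0.01],"dr":[0,0,0],"gripper":255},{"dp":[0,0,0],"dr":[0,0,0],"gripper":255}]'
```

```text
t: 6.1
position: [0.5291, 0.0272, 0.1463]
tool_rot: [-2.221, -2.221, 0.001]
wrist_force: [-0.4, -0.9, 0.7]
opening: 0.0226
finger_force: 20.0
t: 6.4
position: [0.5291, 0.0272, 0.1413]
tool_rot: [-2.221, -2.221, 0.001]
wrist_force: [-0.2, -0.3, -0.8]
opening: 0.0233
finger_force: 20.0
t: 6.6
position: [0.5293, 0.0272, 0.1394]
tool_rot: [-2.221, -2.221, 0.0]
wrist_force: [-0.0, 0.4, -0.6]
opening: 0.0229
finger_force: 20.0
t: 6.8
position: [0.5293, 0.0272, 0.1385]
tool_rot: [-2.221, -2.221, 0.0]
wrist_force: [-0.1, 0.0, 0.8]
opening: 0.0231
finger_force: 20.0
```

```bash
for i in 1; do python3 -m crank '[{"dp":[0,0,0.01],"dr":[0,0,0],"gripper":255},{"dp":[0,0,0],"dr":[0,0,0],"gripper":255}]'|egrep 'pos|wrist'
python3 -m crank '[{"dp":[0,0,0.01],"dr":[0,0,0],"gripper":255},{"dp":[0,0,0],"dr":[0,0,0],"gripper":255}]'|egrep 'pos|wrist'
python3 -m crank '[{"dp":[0,0,0.005],"dr":[0,0,0],"gripper":255},{"dp":[0,0,0],"dr":[0,0,0],"gripper":255}]'|egrep 'pos|wrist'
python3 -m crank '[{"dp":[0,0,0.005],"dr":[0,0,0],"gripper":255},{"dp":[0,0,0],"dr":[0,0,0],"gripper":255}]'|egrep 'pos|wrist'; done
```

```text
position: [0.5293, 0.0272, 0.1375]
wrist_force: [-0.1, -0.5, 0.2]
position: [0.5293, 0.0272, 0.1365]
wrist_force: [-0.4, 0.1, 0.2]
position: [0.5294, 0.0272, 0.1362]
wrist_force: [-0.2, 0.8, 0.6]
position: [0.5294, 0.0272, 0.136]
wrist_force: [-1.2, -0.5, 4.0]
```

```bash
python3 -m crank '[{"dp":[0,0,0],"dr":[0,0,0],"gripper":255},{"dp":[0,0,0],"dr":[0,0,0],"gripper":255},{"dp":[0,0,0],"dr":[0,0,0],"gripper":130},{"dp":[0,0,0],"dr":[0,0,0],"gripper":130},{"dp":[0,0,0],"dr":[0,0,0],"gripper":130},{"dp":[0,0,0],"dr":[0,0,0],"gripper":130}]'
python3 -m crank '[{"dp":[0,0,-0.1],"dr":[0,0,0],"gripper":130},{"dp":[0,0,-0.3],"dr":[0,0,0],"gripper":130},{"dp":[0,0,0],"dr":[0,0,0],"gripper":130},{"dp":[0,0,0],"dr":[0,0,0],"gripper":130}]'
python3 - <<'E'
from rig import manip
import cv2,json,numpy as np
p=manip.camera_params('wrist');im=manip.get_image('wrist')[:,:,::-1];sd=manip.get_image('side')[:,:,::-1]
json.dump({k:(v.tolist() if hasattr(v,'tolist') else v) for k,v in p.items()},open('p4.json','w'))
A=cv2.resize(im[190:285,235:317],None,fx=6,fy=6,interpolation=cv2.INTER_CUBIC)
B=cv2.resize(sd[120:190,202:252],None,fx=6,fy=6,interpolation=cv2.INTER_CUBIC)
o=np.zeros((570,800,3),np.uint8);o[:,:492]=A;o[:420,500:800]=B
cv2.imwrite('pics/e.png',o)
E
```

```text
t: 8.2
position: [0.5293, 0.0272, 0.1355]
tool_rot: [-2.221, -2.221, 0.0]
wrist_force: [0.2, -0.6, -0.2]
opening: 0.0427
finger_force: 0.0
t: 8.6
position: [0.5299, 0.0272, 0.1766]
tool_rot: [2.22, 2.22, 0.002]
wrist_force: [-0.3, 0.2, -0.7]
opening: 0.0427
finger_force: 0.0
```

View pics/e.png

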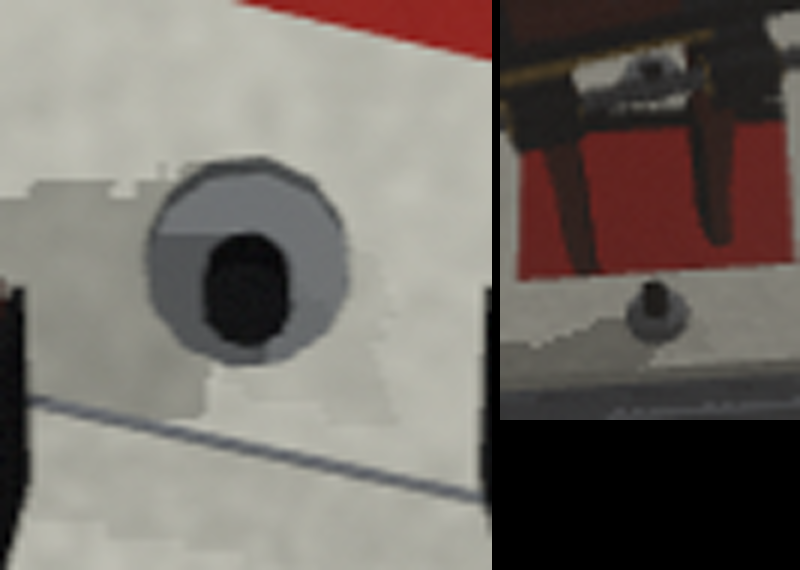

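The rivet is seated with its head flat on the panel and its pin up: head centre at crop (248,268), pin top at (247,305). Now I close the fingers and bring the tips down onto the pin.

```bash
python3 -m crank '[{"dp":[0,-0.005,0],"dr":[0,0,0],"gripper":255},{"dp":[0,0,0],"dr":[0,0,0],"gripper":255},{"dp":[0,0,0],"dr":[0,0,0],"gripper":255},{"dp":[0,0,0],"dr":[0,0,0],"gripper":255},{"dp":[0,0,0],"dr":[0,0,0],"gripper":255},{"dp":[0,0,0.12],"dr":[0,0,0],"gripper":255},{"dp":[0,0,0.07],"dr":[0,0,0],"gripper":255},{"dp":[0,0,0],"dr":[0,0,0],"gripper":255}]' 30
python3 -m crank '[{"dp":[0,0,0.01],"dr":[0,0,0],"gripper":255},{"dp":[0,0,0.01],"dr":[0,0,0],"gripper":255},{"dp":[0,0,0],"dr":[0,0,0],"gripper":255}]'
python3 -m crank '[{"dp":[0,0,0.01],"dr":[0,0,0],"gripper":255},{"dp":[0,0,0],"dr":[0,0,0],"gripper":255}]'
python3 -m crank '[{"dp":[0,0,0.01],"dr":[0,0,0],"gripper":255},{"dp":[0,0,0],"dr":[0,0,0],"gripper":255}]'
```

```text
t: 9.5
position: [0.5278, 0.0273, 0.1551]
tool_rot: [-2.22, -2.22, 0.003]
wrist_force: [-0.7, 0.4, -0.3]
opening: 0.0003
finger_force: 0.0
t: 9.8
position: [0.5289, 0.0272, 0.1547]
tool_rot: [2.221, 2.221, 0.0]
wrist_force: [0.3, -0.5, 0.7]
opening: 0.0003
finger_force: 0.0
t: 10.0
position: [0.5289, 0.0272, 0.1537]
tool_rot: [2.221, 2.221, 0.0]
wrist_force: [-0.4, 0.0, 0.3]
opening: 0.0007
finger_force: 0.0
t: 10.2
position: [0.5288, 0.0272, 0.1526]
tool_rot: [-2.221, -2.221, 0.0]
wrist_force: [-0.1, -0.4, -0.1]
opening: 0.0006
finger_force: 0.0
```

```bash
python3 -m crank '[{"dp":[0,0,0.005],"dr":[0,0,0],"gripper":255},{"dp":[0,0,0.005],"dr":[0,0,0],"gripper":255}]'|egrep 'pos|wrist'
python3 -m crank '[{"dp":[0,0,0.005],"dr":[0,0,0],"gripper":255},{"dp":[0,0,0.005],"dr":[0,0,0],"gripper":255}]'|egrep 'pos|wrist'
python3 -m crank '[{"dp":[0,0,0.005],"dr":[0,0,0],"gripper":255},{"dp":[0,0,0.005],"dr":[0,0,0],"gripper":255}]'|egrep 'pos|wrist'
python3 -m crank '[{"dp":[0,0,0.005],"dr":[0,0,0],"gripper":255},{"dp":[0,0,0.005],"dr":[0,0,0],"gripper":255}]'|egrep 'pos|wrist'
```

```text
position: [0.5289, 0.0272, 0.1521]
wrist_force: [-2.1, 1.0, 6.3]
position: [0.5289, 0.0272, 0.1512]
wrist_force: [-1.2, 0.8, 5.9]
position: [0.5289, 0.0272, 0.1502]
wrist_force: [-1.8, -0.3, 5.8]
position: [0.5289, 0.0272, 0.1492]
wrist_force: [-2.5, 0.4, 6.3]
```

```bash
python3 -m crank '[{"dp":[0,0,0.005],"dr":[0,0,0],"gripper":255},{"dp":[0,0,0.005],"dr":[0,0,0],"gripper":255}]'|egrep 'pos|wrist'
python3 -m crank '[{"dp":[0,0,0.005],"dr":[0,0,0],"gripper":255},{"dp":[0,0,0.005],"dr":[0,0,0],"gripper":255}]'|egrep 'pos|wrist'
python3 -m crank '[{"dp":[0,0,0.005],"dr":[0,0,0],"gripper":255},{"dp":[0,0,0.005],"dr":[0,0,0],"gripper":255}]'|egrep 'pos|wrist'
python3 -m crank '[{"dp":[0,0,0.005],"dr":[0,0,0],"gripper":255},{"dp":[0,0,0.005],"dr":[0,0,0],"gripper":255}]'|egrep 'pos|wrist'
```

```text
position: [0.5289, 0.0272, 0.1482]
wrist_force: [-1.4, 0.2, 7.9]
position: [0.5289, 0.0272, 0.1472]
wrist_force: [-1.7, 0.8, 6.2]
position: [0.529, 0.0272, 0.1465]
wrist_force: [-2.7, -0.4, 11.0]
position: [0.529, 0.0272, 0.1456]
wrist_force: [-3.4, -0.0, 10.6]
```

```bash
python3 -m crank '[{"dp":[0,0,0.005],"dr":[0,0,0],"gripper":255},{"dp":[0,0,0.005],"dr":[0,0,0],"gripper":255}]'|egrep 'pos|wrist'
python3 -m crank '[{"dp":[0,0,0.005],"dr":[0,0,0],"gripper":255},{"dp":[0,0,0.005],"dr":[0,0,0],"gripper":255}]'|egrep 'pos|wrist'
python3 -m crank '[{"dp":[0,0,0.005],"dr":[0,0,0],"gripper":255},{"dp":[0,0,0.005],"dr":[0,0,0],"gripper":255}]'|egrep 'pos|wrist'
python3 -m crank '[{"dp":[0,0,0.005],"dr":[0,0,0],"gripper":255},{"dp":[0,0,0.005],"dr":[0,0,0],"gripper":255}]'|egrep 'pos|wrist'
python3 -m crank '[{"dp":[0,0,0.005],"dr":[0,0,0],"gripper":255},{"dp":[0,0,0.005],"dr":[0,0,0],"gripper":255}]'|egrep 'pos|wrist'
```

```text
position: [0.529, 0.0272, 0.1446]
wrist_force: [-1.6, 0.4, 11.7]
position: [0.529, 0.0272, 0.1436]
wrist_force: [-2.3, 0.5, 11.3]
position: [0.5289, 0.0272, 0.1426]
wrist_force: [-3.4, 1.1, 11.1]
position: [0.5289, 0.0272, 0.1416]
wrist_force: [-3.0, 0.3, 10.9]
position: [0.5289, 0.0272, 0.1406]
wrist_force: [-2.8, -0.2, 10.2]
```

```bash
python3 -m crank '[{"dp":[0,0,0.005],"dr":[0,0,0],"gripper":255},{"dp":[0,0,0.005],"dr":[0,0,0],"gripper":255}]'|egrep 'pos|wrist'
python3 -m crank '[{"dp":[0,0,0.005],"dr":[0,0,0],"gripper":255},{"dp":[0,0,0.005],"dr":[0,0,0],"gripper":255}]'|egrep 'pos|wrist'
python3 -m crank '[{"dp":[0,0,0.004],"dr":[0,0,0],"gripper":255},{"dp":[0,0,0],"dr":[0,0,0],"gripper":255}]'|egrep 'pos|wrist'
```

```text
position: [0.5289, 0.0272, 0.1396]
wrist_force: [-2.7, 0.1, 12.0]
position: [0.5289, 0.0272, 0.1386]
wrist_force: [-2.4, -0.2, 11.5]
position: [0.529, 0.0272, 0.1382]
wrist_force: [-2.9, 0.8, 10.0]
```

```bash
python3 -m crank '[{"dp":[0,0,0.004],"dr":[0,0,0],"gripper":255},{"dp":[0,0,0],"dr":[0,0,0],"gripper":255}]'|egrep 'pos|wrist'
python3 -m crank '[{"dp":[0,0,0.004],"dr":[0,0,0],"gripper":255},{"dp":[0,0,0],"dr":[0,0,0],"gripper":255}]'|egrep 'pos|wrist'
```

```text
position: [0.5289, 0.0272, 0.1378]
wrist_force: [-2.9, -1.1, 10.7]
position: [0.529, 0.0272, 0.1374]
wrist_force: [-3.8, -0.0, 10.1]
```

```bash
python3 -m crank '[{"dp":[0,0,0.003],"dr":[0,0,0],"gripper":255},{"dp":[0,0,0],"dr":[0,0,0],"gripper":255}]'|egrep 'pos|wrist'
```

```text
position: [0.5289, 0.0272, 0.1371]
wrist_force: [-2.7, 0.1, 10.8]
```

```bash
python3 -m crank '[{"dp":[0,0,0.004],"dr":[0,0,0],"gripper":255},{"dp":[0,0,0],"dr":[0,0,0],"gripper":255}]'|egrep 'pos|wrist'
python3 -m crank '[{"dp":[0,0,0.003],"dr":[0,0,0],"gripper":255},{"dp":[0,0,0],"dr":[0,0,0],"gripper":255}]'|egrep 'pos|wrist'
```

```text
position: [0.5289, 0.0272, 0.1367]
wrist_force: [-3.3, -0.3, 10.8]
position: [0.5289, 0.0272, 0.1364]
wrist_force: [-2.9, 0.3, 11.6]
```

```bash
python3 -m crank '[{"dp":[0,0,0.003],"dr":[0,0,0],"gripper":255},{"dp":[0,0,0],"dr":[0,0,0],"gripper":255}]'|egrep 'pos|wrist'
python3 -m crank '[{"dp":[0,0,0.003],"dr":[0,0,0],"gripper":255},{"dp":[0,0,0],"dr":[0,0,0],"gripper":255}]'|egrep 'pos|wrist'
```

```text
position: [0.5289, 0.0272, 0.1364]
wrist_force: [-3.3, 0.6, 13.5]
position: [0.5289, 0.0272, 0.1363]
wrist_force: [-3.9, 0.5, 15.5]
```

The force is rising with no further travel, so the pin is at its stop. I retract and check.

```bash
python3 -m crank '[{"dp":[0,0,0],"dr":[0,0,0],"gripper":255},{"dp":[0,0,-0.03],"dr":[0,0,0],"gripper":255},{"dp":[0,0,-0.3],"dr":[0,0,0],"gripper":255},{"dp":[0,0,-0.3],"dr":[0,0,0],"gripper":120},{"dp":[0,0,0],"dr":[0,0,0],"gripper":120},{"dp":[0,0,0],"dr":[0,0,0],"gripper":120},{"dp":[0,0,0],"dr":[0,0,0],"gripper":120}]'
python3 - <<'E'
from rig import manip
import cv2,numpy as np
im=manip.get_image('wrist')[:,:,::-1];sd=manip.get_image('side')[:,:,::-1]
A=cv2.resize(im[180:275,235:317],None,fx=6,fy=6,interpolation=cv2.INTER_CUBIC)
B=cv2.resize(sd[130:200,202:252],None,fx=6,fy=6,interpolation=cv2.INTER_CUBIC)
o=np.zeros((570,800,3),np.uint8);o[:,:492]=A;o[:420,500:800]=B
cv2.imwrite('pics/f.png',o)
E
```

```text
t: 15.5
position: [0.5281, 0.0272, 0.1969]
tool_rot: [-2.22, -2.22, 0.002]
wrist_force: [-1.4, -0.0, 0.7]
opening: 0.0289
finger_force: 0.0
```

View pics/f.png

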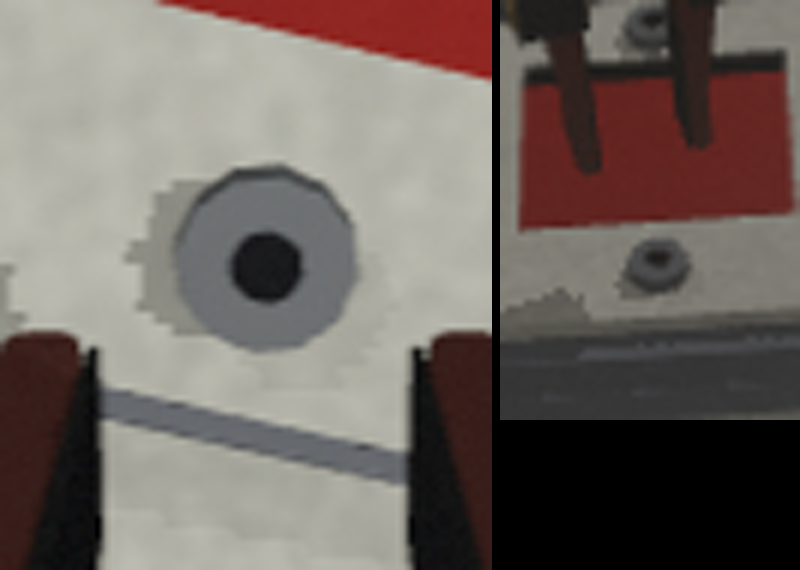

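The pin is flush and concentric with the head, at crop (267,267). The head is flat on the panel and the fingers are clear, so I hand in.

```bash
python3 -c "
from rig import manip
print(manip.finish_job())"
```

```text
the job is handed in; nothing more can be done
None
```

The fresh rivet is seated in the panel's empty hole with its pin flush and the fingers clear; the highest force read while pushing was about 15.5 N, and I handed the job in at about 15.6 s (no verdict was returned).

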